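# Secure a tube in the V cradle

## Task

Pick up the capped sample tube that is lying on its side on the bench and lay it in the V cradle, its body resting in both V notches and about evenly across them (cap at either end). Then swing the cradle's metal strap over it until fully closed, and let go.

Things in the scene. Friction and masses are not known exactly. Their poses are not given: they have to be found in the camera images.
- tube_mid (a point): Capped tube lying on the bench (a like one stands upright: not that). Body 28 mm thick, 100 mm long, with flat foot; then cap 34 mm thick, 15 mm long; 50 g. Point: on the axis at mid-body, 50 mm from the foot, about 16 mm above the bench at the start; its z runs along the tube towards the cap. Grasp across the body here.
- cradle: Fixed cradle, base 105 (x) x 100 (y) x 8 mm; origin: centre of its underside on the bench, z up. Two white V plates 8 mm thick at y = -31, +31 mm; 90 degree notches 40 mm wide at x = 0, tops 45 mm high. A seated tube's axis is along y at x = 0, z = 45 mm. 54 mm is free for fingers between the plates. Two posts 11 mm thick at x = -35, +35, y = -33 mm, 64 mm high.
- strap (a joint): Angle (rad) of the strap about its vertical pivot, the post at x = +35, y = -33 mm of the cradle. 0: closed on its stop, pointing to the cradle's -x over the tube. Grows counter-clockwise from above as it opens: at 1.57 it points to -y. Stays where left; needs about 1 N at the knob. Bar 14 mm wide, z = 64.5 to 69.5 mm: 5 mm over a seated tube's body, 2 mm over its cap.
- strap_knob (a point): Upright round steel knob on the strap's free end, 14 mm thick, from the strap's top at z = 69.5 mm to z = 101.5 mm over the bench, 70 mm from the pivot. Point: on the knob's axis, 90.5 mm over the bench. Pinch it from above or push it; it turns with the strap.
Mind the look-alikes: they are no part of the job. Leave any black look-alike of the part that bears tube_mid alone.

How it is judged:
By the outcome, as a careful person would: the job done as asked, in the order asked, and still so for the second after the job is handed in, with the robot touching nothing.
It also fails if it takes over 48 s, if anything falls off the work surface, if the arm or the gripper's body presses on something with over 40 N, if the wrist force passes 120 N, or if a joint passes its speed limit or range.

## Robot

A 6-joint arm with a two-finger parallel gripper is mounted at the origin on a cart in front of the work surface, level with it; the furniture and walls round the work are solid. World frame = base frame: x ahead of the robot, y to its left, z up, the work surface at z = 0. Lengths are in m, angles in degrees, forces in N, time in s.
With the tool pointing down it reaches from about 0.3 to 0.75 m from the base axis. Payload 8.5 kg.
Tool frame: the origin (TCP) lies at the very end of the fingers, on their centre line; the grasp point (between the pads) lies 19 mm behind it; x points along the fingers, y is the direction in which the jaws open and shut, and the axes are right-handed (so a half turn about x gives the same grasp; the last joint's range is limited). The gripper opens to 85 mm and grips with 20 to 120 N. Pads are 22 mm wide; open, the fingers measure 114 mm over their backs; the gripper's body (76 mm by 85 mm) begins 54 mm behind the grasp point. The pads swing forward as they close: fully open they stand 13 mm farther back than shut.
Start: joints at [-86.763, 21.807, 74.336, -0, 83.858, -12.336], TCP at [0.148, -0.53, 0.192] pointing down, gripper open.
Joint ranges: [-178.18, 178.18], [-50.72, 133.34], [12.68, 142.11], [-81.47, 261.47], [9.98, 163.14], [-165.26, 165.26]. Speed limits (degrees/s): [136.94, 136.94, 180, 180, 180, 180].

## Interface

Orientations are given as a 3x3 rotation matrix whose columns are the frame's x, y, z axes.
In Python, from rig import sensors, cams, env gives the robot as it stands.
- The arm moves only by the shell command python3 -m crank 'ROWS' [FORCE]. ROWS is a JSON object of lists of equal length, an entry for each row: "hand": the closure in counts, from 0 (fully open) to 255 (shut); "translation": the shift along the tool's x, y, z in m, a list of three; "dr": the turn, a rotation vector about the tool's x, y, z in rad, a list of three. A call has 1 to 5 rows; each row is the pose to reach, as a shift and turn from the pose commanded when the call began, along the tool's axes at that moment; what a row does not reach only later rows make up. A row lasts 1/10 s, in which the tool goes at most 50 mm and 8.59 degrees, less where a joint would pass 70% of its speed; a pose out of reach is approached as far as the arm can. A call with a gripper value outside its range is refused whole. The fingers move at their own pace and stop on an object; FORCE is the grip in N (left out, the last holds). Time passes only in rows, so rows that repeat a pose let the fingers close. It gives the time, the measured TCP pose, the force and the opening at its end, in the units of the state.
- sensors.observe(): the state, without advancing time (a new reading comes with each control period).
- cams.get_image(name): name is "side" or "top"; returns (picture, depth): 384x512x3 uint8, blue, green, red; 384x512 float32, m along the optical axis (not along the pixel's ray), 0 where there is no reading.
- cams.calibration(name): a dict with "vertical_fov" (degrees; the focal length in pixels is half the picture's height over the tangent of half this angle, whatever the lens; pixels are square), "cx", "cy" (the principal point, pixels), "distortion" ([k1, k2, p1, p2, k3] as OpenCV has them; the pictures are not rectified), "extrinsics" (4x4, takes a point from camera to world coordinates). Camera axes: x right, y down, z forward; pixel columns grow to the right and rows downward; lengths in m; the calibration is good to about 2 mm. A picture is of the moment at which its call begins. calibration takes no time and is no camera call.
- env.close_job(): hands the job in, once; it reports no verdict.
The state is a dict: "time_s": time; "q": joint angles; "qvel": joint speeds; "joint_efforts": joint torques, N m; "position": TCP position; "tool_rot": TCP orientation; "ft_force": force on the tool from outside, world axes, zero at the start; "wrist_torque": the same for the moment, N m; "grip_width": finger opening in m.
Only numpy, scipy, OpenCV 4.12 (cv2) and the standard library are available. Lean on these libraries where they do the work, as an engineer would, in place of code of your own. Each camera call takes 0.05 s, during which the arm holds its last target. There are 200 camera calls.

## Working session

There is one attempt and no reset: what is moved stays moved. The work goes in short steps, Python scripts to look and compute and a shell command to move; the robot and the scene stay as the last step left them, time stands still between calls to the robot, and variables do not carry over. Pictures are saved under pics/ and viewed, about 8 in all and at most 12, crops included, and the job is handed in when it is done.

```bash
mkdir -p pics; cat > h.py <<'E'
import numpy as np, cv2
from rig import sensors, cams, env
def grab(n):
    im,d=cams.get_image(n); c=cams.calibration(n)
    H,W=d.shape; f=H/2/np.tan(np.radians(c["vertical_fov"])/2)
    K=np.array([[f,0,c["cx"]],[0,f,c["cy"]],[0,0,1]])
    uv=np.stack(np.meshgrid(np.arange(W),np.arange(H)),-1).reshape(-1,1,2).astype(np.float32)
    n_=cv2.undistortPoints(uv,K,np.array(c["distortion"])).reshape(H,W,2)
    P=np.dstack([n_[...,0]*d,n_[...,1]*d,d]); E=np.array(c["extrinsics"])
    P=P@E[:3,:3].T+E[:3,3]; P[d==0]=np.nan
    return im,d,P
E
python3 - <<'E'
from h import *
s=sensors.observe();print({k:np.round(v,3).tolist() for k,v in s.items()})
for n in("top","side"):
    im,d,P=grab(n);cv2.imwrite(f"pics/{n}0.png",im);np.savez(f"{n}0.npz",im=im,P=P)
    print(n,np.round(cams.calibration(n)["extrinsics"],3).tolist())
E
```

```text
{'time_s': 0.0, 'q': [-86.764, 21.842, 74.387, -0.001, 83.857, -12.337], 'qvel': [0.112, 0.134, -0.021, 0.119, 0.046, -0.037], 'joint_efforts': [0.0, -44.846, -23.127, -0.0, 0.005, 0.0], 'position': [0.148, -0.529, 0.192], 'tool_rot': [[-0.0, 0.268, -0.963], [0.002, -0.963, -0.268], [-1.0, -0.001, -0.0]], 'ft_force': [-0.05, 0.247, 0.355], 'wrist_torque': [-0.007, 0.009, -0.019], 'grip_width': 0.086}
top [[0.027, -0.995, 0.094, 0.448], [-0.999, -0.03, -0.034, 0.034], [0.036, -0.093, -0.995, 1.114], [0.0, 0.0, 0.0, 1.0]]
side [[-0.996, -0.04, 0.082, 0.476], [-0.089, 0.648, -0.756, 0.934], [-0.023, -0.76, -0.649, 0.863], [0.0, 0.0, 0.0, 1.0]]
```

View pics/top0.png

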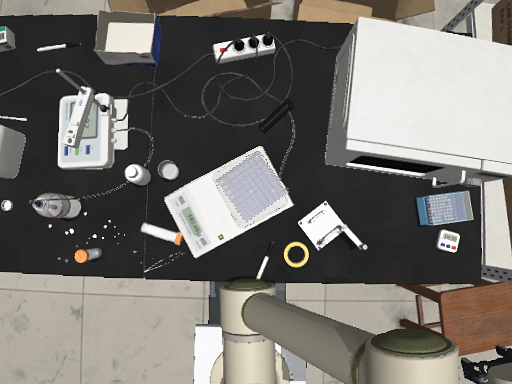

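View pics/side0.png

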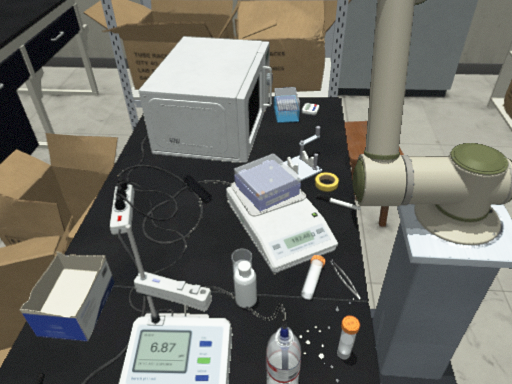

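The top view shows the white tube at px (162,234) with its orange cap at (178,239), next to the balance. The upright look-alike is at (88,256) and the black one at (277,116). The cradle is at (325,228), with the strap open and its knob near (364,247).

```bash
python3 - <<'E'
from h import *
a=np.load("top0.npz");im,P=a["im"],a["P"]
A=cv2.resize(im[215:260,135:200],None,fx=9,fy=9,interpolation=cv2.INTER_CUBIC)
B=cv2.resize(im[190:265,290:380],None,fx=6.5,fy=6.5,interpolation=cv2.INTER_CUBIC)
cv2.imwrite("pics/cr.png",np.vstack([cv2.resize(A,(585,300)),cv2.resize(B,(585,300))]) if 0 else cv2.resize(B,(720,600)))
hsv=cv2.cvtColor(im,cv2.COLOR_BGR2HSV)
Z=P[...,2]
# tube top
print("bench z",np.nanmedian(Z[230:250,215:216]),np.nanmedian(Z[250:262,160:200]),np.nanmedian(Z[205:220,340:370]))
for n in("top","side"):
    a=np.load(n+"0.npz");im,P=a["im"],a["P"];h=cv2.cvtColor(im,cv2.COLOR_BGR2HSV)
    org=(h[...,0]>4)&(h[...,0]<20)&(h[...,1]>130)&(P[...,2]>.005)
    k,l,st,ce=cv2.connectedComponentsWithStats(org.astype(np.uint8))
    for i in range(1,k):
        if st[i,4]>25 and abs(P[l==i][:,0].mean()-.4)<.4: print(n,"orange",ce[i].round(),st[i,4],np.nanmedian(P[l==i],0).round(4),np.nanmax(P[l==i],0).round(3),np.nanmin(P[l==i],0).round(3))
np.set_printoptions(linewidth=220,precision=3,suppress=True)
P=np.load("top0.npz")["P"]
print((P[222:246:2,138:190:2,2]*1000).round())
print(P[234,162],P[239,178],P[228,325],P[247,364])
E
```

```text
bench z 0.06174185744863436 0.0010885875313427773 0.0010037899547716833
top orange [178. 239.] 74 [0.395  0.2083 0.0303] [0.414 0.217 0.039] [0.38  0.199 0.005]
top orange [ 81. 256.] 149 [0.3471 0.4434 0.1154] [0.365 0.463 0.121] [0.331 0.429 0.103]
side orange [319. 259.] 59 [0.3913 0.2147 0.0323] [0.413 0.223 0.036] [0.38  0.205 0.006]
side orange [350. 325.] 251 [0.3459 0.4522 0.1148] [0.362 0.467 0.119] [0.329 0.434 0.102]
[[-1. -1.  4. -5. -5. -3.  1.  1. -1.  0. -0. -5.  4. -0.  1. -1.  3. -1.  3. 34. 35. 41. 44. 48. 48. 55.]
 [ 3. -3.  3. 24. 20. 17.  4. -0. -1. -1.  1.  5. -2.  0.  4.  1.  1. -0. -0.  2. 38. 39. 42. 47. 49. 50.]
 [-0. -2. 25. 26. 27. 25. 26. 24. 16.  1. -1.  1.  1.  1. -0.  1.  0.  2.  0.  1. 33. 38. 40. 44. 44. 51.]
 [-3. -1. 30. 29. 28. 25. 28. 29. 30. 28. 26. 24. 16.  3.  1.  1. -1. -1.  2. -1.  3. 34. 39. 44. 46. 50.]
 [ 4.  3. 25. 27. 29. 27. 25. 25. 30. 29. 28. 27. 23. 23. 21. 13. -0.  5. -2. -0.  2. 36. 37. 43. 43. 47.]
 [ 2.  2. -0. 22. 22. 28. 26. 24. 31. 32. 32. 32. 30. 29. 31. 28. 24. 23. 23. -1. 18.  2. 36. 38. 44. 43.]
 [-2. -3.  0. -2. -1. 15. 19. 26. 28. 28. 30. 33. 29. 28. 29. 29. 28. 28. 28. 29. 29. 27. 25. 39. 40. 45.]
 [ 1.  5.  3. -3. -0. -0. -2. -0. 22. 25. 29. 27. 31. 30. 31. 30. 29. 34. 31. 32. 33. 35. 23. 33. 39. 42.]
 [ 2.  5.  2. -2. -2.  4. -0.  1. -1. -1.  1. 21. 23. 26. 28. 29. 32. 32. 32. 32. 35. 34. 14. -2. 40. 38.]
 [ 1. -2. -2. -5. -1.  2.  1. -4.  2. nan -0. -4.  3.  1. 19. 27. 23. 26. 29. 31. 31. 35.  5.  3. 39. 37.]
 [ 1. -1. -3. -3. -7.  5. -0. -1.  3.  1. -0.  0. -1. -0.  2. -1. -1.  3. 21. 30. 30. 27.  4. -2. -1. 33.]
 [-2. -0.  1.  1.  4. -4.  2. -0. -1. -0.  1.  0. -0. -3.  1.  3. -1. -3.  3. 19. 28. 18.  2.  0. -0. 36.]]
[0.407 0.254 0.029] [0.395 0.209 0.033] [ 0.436 -0.204  0.012] [ 0.389 -0.289  0.105]
```

View pics/cr.png

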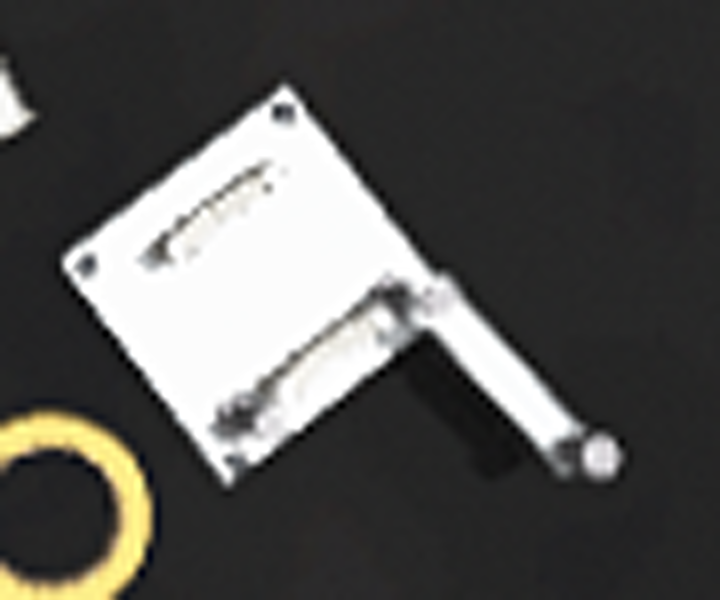

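The crop shows the cradle base corners at crop px (285,85), (65,262) and (230,487), at 8x. The posts and strap are on the lower-right side and the knob is at (600,457). Next I fit the poses.

```bash
cat >> h.py <<'E'
def ray(n,uv,z):
    c=cams.calibration(n); f=192/np.tan(np.radians(c["vertical_fov"])/2)
    K=np.array([[f,0,c["cx"]],[0,f,c["cy"]],[0,0,1]])
    q=cv2.undistortPoints(np.float32(uv).reshape(-1,1,2),K,np.array(c["distortion"])).reshape(-1,2)
    E=np.array(c["extrinsics"]); r=np.c_[q,np.ones(len(q))]@E[:3,:3].T
    return E[:3,3]+r*((z-E[2,3])/r[:,2])[:,None]
from scipy.optimize import least_squares
def tubefit(Ps,x0,r=.014):
    P=np.vstack(Ps)
    def res(v,P=P):
        d=np.array([np.cos(v[3])*np.cos(v[4]),np.sin(v[3])*np.cos(v[4]),np.sin(v[4])]); return np.linalg.norm(np.cross(P-v[:3]*[1,1,1],d),axis=1)-r
    return least_squares(lambda v:np.r_[res(v),(v[1]-x0[1])],x0,loss="soft_l1",f_scale=.003)
def go(p,yaw,p0=None):
    "yaw: world heading of tool y (deg), tool down; rows in current tool axes"
    from scipy.spatial.transform import Rotation as Ro
    s=sensors.observe(); R0=np.array(s["tool_rot"]); p0=np.array(s["position"]) if p0 is None else np.array(p0)
    y=np.array([np.cos(np.radians(yaw)),np.sin(np.radians(yaw)),0]); x=np.array([0,0,-1.])
    R=np.c_[x,y,np.cross(x,y)]
    print("tr",(R0.T@(np.array(p)-p0)).round(4),"dr",Ro.from_matrix(R0.T@R).as_rotvec().round(4))
E
python3 - <<'E'
from h import *
np.set_printoptions(precision=4,suppress=True)
f=lambda l:[(290+(u+.5)/8-.5,190+(v+.5)/8-.5) for u,v in l]
C=ray("top",f([(285,85),(65,262),(230,487)]),.008)
c=(C[0]+C[2])/2; ax=C[0]-C[1]; ay=C[1]-C[2]
print("base",C,c,np.linalg.norm(ax),np.linalg.norm(ay),np.degrees([np.arctan2(ax[1],ax[0]),np.arctan2(ay[1],ay[0])-np.pi/2]))
k=ray("top",f([(601,456)]),.1015); pv=ray("top",f([(437,297)]),.0695);print("knob",k,"pivot",pv)
Ps=[]
for n in("top","side"):
    a=np.load(n+"0.npz");P=a["P"];hs=cv2.cvtColor(a["im"],cv2.COLOR_BGR2HSV)
    m=(P[...,2]>.012)&(P[...,2]<.04)&(np.abs(P[...,0]-.41)<.06)&(P[...,1]>.225)&(P[...,1]<.33)
    m&=(P[...,0]-.407)+.3*(P[...,1]-.255)*-1<.03
    Q=P[m];Ps.append(Q);r=tubefit([Q],[.407,.255,.016,np.radians(-105),0]);print(n,len(Q),r.x,Q.min(0),Q.max(0),np.abs(r.fun).mean())
r=tubefit(Ps,[.407,.255,.016,np.radians(-105),0]);print(r.x,np.degrees(r.x[3:]))
d=np.array([np.cos(r.x[3]),np.sin(r.x[3])])
for n,Q in zip("ts",Ps): t=(Q[:,:2]-r.x[:2])@d;print(n,np.percentile(t,[0,1,3,50]))
for n in("top","side"):
    a=np.load(n+"0.npz");P=a["P"];h=cv2.cvtColor(a["im"],cv2.COLOR_BGR2HSV)
    o=(h[...,0]>4)&(h[...,0]<20)&(h[...,1]>130)&(P[...,2]>.012)&(abs(P[...,1]-.21)<.04)
    t=(P[o][:,:2]-r.x[:2])@d;print(n,"cap t",np.percentile(t,[2,10,50,90,98]))
    # balance / obstacles near tube
    b=(abs(P[...,0]-.45)<.05)&(P[...,1]>.2)&(P[...,1]<.3)&(P[...,2]>.03); print("obst maxz near",np.nanmax(P[b],0))
P=np.load("side0.npz")["P"]; b=(abs(P[...,1])<.2)&(abs(P[...,0]-.5)<.2);print("scene max z",np.nanpercentile(P[b][:,2],99))
go([.37,-.3,.25],-20,[.148,-.53,.192])
E
```

```text
base [[ 0.5156 -0.2046  0.008 ]
 [ 0.4501 -0.1259  0.008 ]
 [ 0.3715 -0.1867  0.008 ]] [ 0.4435 -0.1957  0.008 ] 0.10244007682996453 0.09943815927898651 [-50.2244 -52.2564]
knob [[ 0.3902 -0.2919  0.1015]] pivot [[ 0.4411 -0.2446  0.0695]]
top 329 [ 0.4077  0.255   0.0162 -1.8404  0.0427] [0.3882 0.2251 0.013 ] [0.4358 0.3169 0.0346] 0.0012338271228739624
side 384 [ 0.4075  0.255   0.0167 -1.8368  0.0418] [0.3854 0.2251 0.0123] [0.4373 0.321  0.0347] 0.0012387684823552143
[ 0.4076  0.255   0.0165 -1.8381  0.0416] [-105.3125    2.3862]
t [-0.0612 -0.0604 -0.0586 -0.0139]
s [-0.0648 -0.0637 -0.0615 -0.0203]
top cap t [0.0405 0.0419 0.048  0.055  0.0556]
obst maxz near [0.4991 0.2959 0.0548]
side cap t [0.0365 0.0377 0.043  0.0476 0.0494]
obst maxz near [0.5    0.2927 0.0593]
scene max z 0.22411636486156236
tr [-0.0577 -0.162  -0.2756] dr [-0.9499 -0.0009  0.001 ]
```

```bash
python3 -m crank '{"hand":[90,90,90,90,90],"translation":[[-0.01,-0.025,-0.043],[-0.02,-0.05,-0.085],[-0.03,-0.075,-0.128],[-0.04,-0.1,-0.17],[-0.05,-0.125,-0.212]],"dr":[[-0.14,0,0],[-0.28,0,0],[-0.42,0,0],[-0.56,0,0],[-0.7,0,0]]}' 30
python3 - <<'E'
from h import *
go([.37,-.3,.25],-20);go([.405,0,.25],-15.3);go([.411,.267,.12],-15.3)
E
```

```text
time_s: 0.6
position: [0.3185, -0.3515, 0.2422]
tool_rot: [[-0.0, 0.829, -0.559], [0.001, -0.559, -0.829], [-1.0, -0.0, -0.0]]
ft_force: [0.7, -0.0, -0.1]
grip_width: 0.0555
tr [-0.0078  0.0139 -0.0715] dr [-0.2445 -0.0004  0.0004]
tr [-0.0076 -0.1249 -0.3398] dr [-0.3265 -0.0004  0.0004]
tr [ 0.1225 -0.2692 -0.5644] dr [-0.3265 -0.0004  0.0004]
```

```bash
python3 -m crank '{"hand":[90,90,90,90,90],"translation":[[-0.008,-0.017,-0.046],[-0.008,-0.034,-0.092],[-0.008,-0.051,-0.138],[-0.008,-0.068,-0.184],[-0.008,-0.085,-0.23]],"dr":[[-0.08,0,0],[-0.16,0,0],[-0.24,0,0],[-0.32,0,0],[-0.326,0,0]]}'
python3 - <<'E'
from h import *
go([.411,.267,.2],-15.3)
E
```

```text
time_s: 1.1
position: [0.3769, -0.1134, 0.2499]
tool_rot: [[-0.0, 0.963, -0.268], [0.0, -0.268, -0.963], [-1.0, -0.0, -0.0]]
ft_force: [0.9, 0.7, 0.3]
grip_width: 0.0552
tr [ 0.05   -0.069  -0.3757] dr [-0.0041 -0.0001  0.0001]
```

```bash
python3 -m crank '{"hand":[90,90,90,90,90],"translation":[[0.0,-0.009,-0.048],[0.0,-0.018,-0.096],[0.0,-0.027,-0.144],[0.01,-0.036,-0.192],[0.02,-0.045,-0.24]],"dr":[[0,0,0],[0,0,0],[0,0,0],[0,0,0],[0,0,0]]}'
python3 -m crank '{"hand":[90,90,90,90,90],"translation":[[0.01,-0.008,-0.046],[0.02,-0.016,-0.09],[0.03,-0.024,-0.13],[0.03,-0.024,-0.13],[0.03,-0.024,-0.13]],"dr":[[0,0,0],[0,0,0],[0,0,0],[0,0,0],[0,0,0]]}'
python3 - <<'E'
from h import *
go([.411,.267,.09],-15.3);go([.411,.267,.004],-15.3)
E
```

```text
time_s: 1.6
position: [0.3981, 0.1299, 0.2298]
tool_rot: [[0.001, 0.963, -0.27], [-0.0, -0.27, -0.963], [-1.0, 0.001, -0.0]]
ft_force: [2.0, -0.2, -0.1]
grip_width: 0.0549
time_s: 2.1
position: [0.4099, 0.2598, 0.1995]
tool_rot: [[-0.001, 0.963, -0.268], [-0.001, -0.268, -0.963], [-1.0, -0.001, 0.001]]
ft_force: [0.8, 0.2, 0.4]
grip_width: 0.0553
tr [ 0.1094 -0.0007 -0.0073] dr [-0.0041  0.0011  0.0011]
tr [ 0.1954 -0.0006 -0.0074] dr [-0.0041  0.0011  0.0011]
```

```bash
python3 -m crank '{"hand":[90,90,90,90,90],"translation":[[0.05,-0.001,-0.007],[0.1,-0.001,-0.007],[0.14,-0.001,-0.007],[0.155,-0.001,-0.007],[0.155,-0.001,-0.007]],"dr":[[0,0,0],[0,0,0],[0,0,0],[0,0,0],[0,0,0]]}'
python3 -m crank '{"hand":[90,90,90,90,90],"translation":[[0.01,0,0],[0.02,0,0],[0.03,0,0],[0.04,0,0],[0.04,0,0]],"dr":[[0,0,0],[0,0,0],[0,0,0],[0,0,0],[0,0,0]]}'
python3 - <<'E'
from h import *
im,d,P=grab("side");cv2.imwrite("pics/s1.png",cv2.resize(im[200:340,230:420],None,fx=4,fy=4,interpolation=cv2.INTER_CUBIC))
E
```

```text
time_s: 2.6
position: [0.4105, 0.2649, 0.0436]
tool_rot: [[-0.004, 0.962, -0.271], [-0.001, -0.271, -0.962], [-1.0, -0.003, 0.002]]
ft_force: [-0.5, 0.2, 0.1]
grip_width: 0.0549
time_s: 3.1
position: [0.4106, 0.2663, 0.0038]
tool_rot: [[-0.002, 0.963, -0.27], [-0.001, -0.27, -0.963], [-1.0, -0.002, 0.001]]
ft_force: [-0.2, 0.4, 0.4]
grip_width: 0.0554
```

View pics/s1.png

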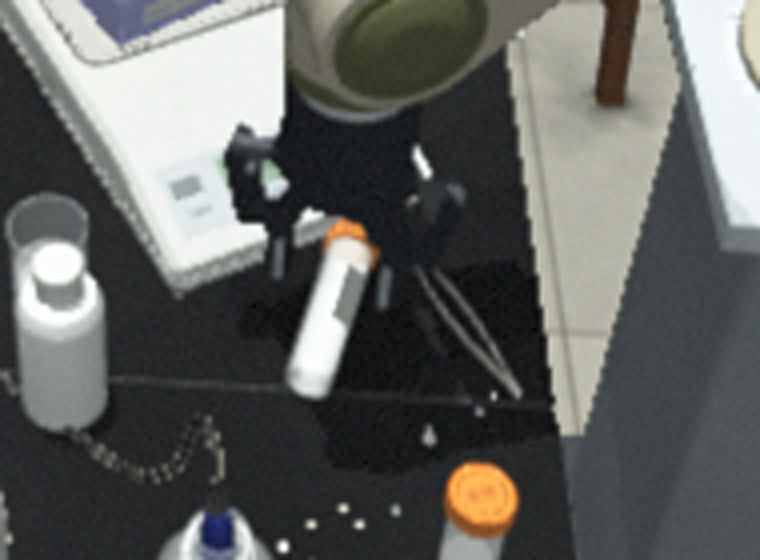

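The fingers straddle the tube: tips at crop (278,272) and (383,305), tube from its cap at (345,228) to its foot at (308,390). They look cap-ward of mid-body, so I check this numerically.

```bash
python3 - <<'E'
from h import *
np.set_printoptions(precision=4,suppress=True)
s=sensors.observe();p=np.array(s["position"]);R=np.array(s["tool_rot"])
f=lambda l:[(230+(u+.5)/4-.5,200+(v+.5)/4-.5) for u,v in l]
print("tips@8mm",ray("side",f([(278,272),(383,305)]),.008),"tcp",p)
print("foot/cap ends z=.016",ray("side",f([(308,392),(346,226)]),.016), "foot bottom z=.002",ray("side",f([(305,398)]),.004))
im,d,P=grab("side")
m=(abs(P[...,0]-.42)<.05)&(P[...,1]>.22)&(P[...,1]<.36)&(P[...,2]>.012)&(P[...,2]<.04)&(im.min(-1)>120)
m&=(P[...,0]-.4076)-.27*(P[...,1]-.255)<.03
m[:, :290]=False
Q=P[m]; t=(Q[:,:2]-[.4106,.2663])@np.array([-.264,-.9645]);print(len(Q),np.percentile(t,[0,1,3,97,100]),np.median(Q,0))
# background-free original top: foot end along axis
o=np.load("top0.npz");P=o["P"];im=o["im"]
print(ray("top",[(141.5,229),(183,240.5)],.016))
E
```

```text
tips@8mm [[0.4418 0.2293 0.008 ]
 [0.3769 0.2507 0.008 ]] tcp [0.411  0.2665 0.0045]
foot/cap ends z=.016 [[0.424  0.3242 0.016 ]
 [0.3989 0.1952 0.016 ]] foot bottom z=.002 [[0.4251 0.32   0.004 ]]
379 [-0.0519 -0.0512 -0.049   0.0451  0.0499] [0.4113 0.2737 0.0276]
[[0.4186 0.3153 0.016 ]
 [0.3902 0.197  0.016 ]]
```

```bash
python3 -m crank '{"hand":[255,255,255,255,255],"translation":[[0,0,0],[0,0,0],[0,0,0],[0,0,0],[0,0,0]],"dr":[[0,0,0],[0,0,0],[0,0,0],[0,0,0],[0,0,0]]}' 30
python3 -m crank '{"hand":[255,255,255,255,255],"translation":[[0,0,0],[-0.01,0,0],[-0.04,0,0],[-0.08,0,0],[-0.12,0,0]],"dr":[[0,0,0],[0,0,0],[0,0,0],[0,0,0],[0,0,0]]}'
python3 - <<'E'
from h import *
print(sensors.observe()["q"])
for n in("top","side"):
    im,d,P=grab(n);np.savez(n+"2.npz",im=im,P=P);cv2.imwrite(f"pics/{n}2.png",im)
a=cv2.imread("pics/side2.png")[150:350,220:420];b=cv2.imread("pics/top2.png")[150:300,110:260]
cv2.imwrite("pics/m2.png",np.hstack([cv2.resize(a,(400,400)),cv2.resize(b,(400,400))]))
go([.405,0,.2],-33);go([.4435,-.195,.15],-51.2)
E
```

```text
time_s: 3.7
position: [0.4113, 0.2665, 0.0051]
tool_rot: [[0.0, 0.963, -0.27], [0.0, -0.27, -0.963], [-1.0, 0.0, -0.0]]
ft_force: [-0.8, -0.7, -0.7]
grip_width: -0.0
time_s: 4.2
position: [0.4109, 0.2664, 0.127]
tool_rot: [[-0.0, 0.963, -0.27], [-0.0, -0.27, -0.963], [-1.0, -0.0, 0.0]]
ft_force: [0.6, -0.1, 0.4]
grip_width: -0.0
[1.90729328e+01 1.93963649e+01 8.98908087e+01 1.05584360e-04
 7.07335080e+01 3.47148428e+01]
tr [-0.0706  0.0644  0.2595] dr [ 0.3032 -0.0071 -0.0075]
tr [-0.0209  0.1536  0.4372] dr [ 0.6208 -0.0083 -0.0064]
```

View pics/m2.png

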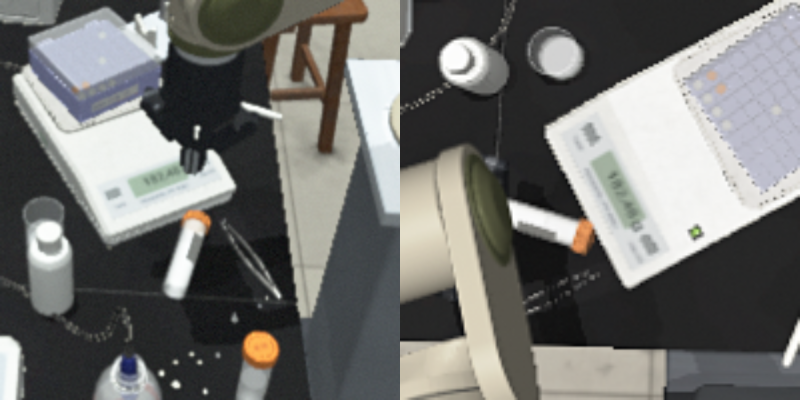

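```bash
python3 - <<'E'
from h import *
np.set_printoptions(precision=4,suppress=True)
print(ray("side",[(316,234)],.127),sensors.observe()["position"])
P=np.load("side2.npz")["P"];im=np.load("side2.npz")["im"]
print(P[226:240:2,308:324:3])
Ps=[]
for n in("top","side"):
    a=np.load(n+"2.npz");P=a["P"]
    m=(P[...,2]>.012)&(P[...,2]<.04)&(np.abs(P[...,0]-.41)<.06)&(P[...,1]>.225)&(P[...,1]<.33)
    m&=(P[...,0]-.407)+.3*(P[...,1]-.255)*-1<.03
    Q=P[m];r=tubefit([Q],[.407,.255,.016,np.radians(-105),0]);print(n,len(Q),r.x,Q.min(0),Q.max(0))
E
```

```text
[[0.4078 0.2237 0.127 ]] [0.4136 0.2674 0.1304]
[[[0.4218 0.1322 0.0607]
  [0.4249 0.2722 0.2012]
  [0.4191 0.2793 0.2088]
  [0.413  0.2813 0.2112]
  [0.4068 0.2821 0.2124]
  [0.3991 0.2697 0.2004]]

 [[0.4218 0.1382 0.0593]
  [0.4244 0.2713 0.1942]
  [0.4188 0.2801 0.2035]
  [0.4125 0.2808 0.2046]
  [0.4059 0.2778 0.202 ]
  [0.3984 0.2679 0.1925]]

 [[0.4218 0.1446 0.0584]
  [0.4242 0.2728 0.1895]
  [0.4182 0.2783 0.1956]
  [0.4121 0.2811 0.1988]
  [0.4055 0.2786 0.1968]
  [0.3825 0.1372 0.0536]]

 [[0.4217 0.1507 0.0573]
  [0.4238 0.273  0.1835]
  [0.4178 0.2781 0.1892]
  [0.4115 0.2791 0.1907]
  [0.4048 0.2769 0.1889]
  [0.3826 0.1433 0.0524]]

 [[0.4217 0.1567 0.0561]
  [0.4139 0.155  0.0549]
  [0.4175 0.2793 0.1842]
  [0.4111 0.2801 0.1856]
  [0.4045 0.2784 0.1842]
  [0.3825 0.1479 0.0497]]

 [[0.4216 0.1607 0.0528]
  [0.4139 0.1604 0.053 ]
  [0.417  0.2786 0.1773]
  [0.4106 0.2798 0.179 ]
  [0.3904 0.155  0.0491]
  [0.3831 0.1576 0.0524]]

 [[0.4216 0.167  0.052 ]
  [0.4137 0.1637 0.0491]
  [0.4058 0.161  0.0469]
  [0.3983 0.1625 0.049 ]
  [0.3908 0.1632 0.0503]
  [0.383  0.1622 0.0497]]]
top 231 [ 0.4076  0.255   0.016  -1.8407  0.0372] [0.3881 0.2255 0.0131] [0.4307 0.2905 0.0348]
side 384 [ 0.4067  0.255   0.0166 -1.8455  0.0492] [0.385  0.225  0.0121] [0.4351 0.3191 0.0337]
```

The grasp closed on air. In the side depth the closed fingertip is at z≈0.178 while the TCP reports 0.130. Its x and y agree, so the real tip sits about 47 mm above the reported TCP. The tube hasn't moved. I'll reopen, go lower while watching the force, and measure again on the way.

```bash
python3 -m crank '{"hand":[90,90,90,90,90],"translation":[[0,0,0],[0,0,0],[0.03,0,0],[0.06,0,0],[0.09,0,0]],"dr":[[0,0,0],[0,0,0],[0,0,0],[0,0,0],[0,0,0]]}' 30
python3 -m crank '{"hand":[90,90,90,90,90],"translation":[[0.01,0,0],[0.02,0,0],[0.03,0,0],[0.035,0,0],[0.035,0,0]],"dr":[[0,0,0],[0,0,0],[0,0,0],[0,0,0],[0,0,0]]}'
python3 - <<'E'
from h import *
np.set_printoptions(precision=4,suppress=True)
s=sensors.observe();print(s["position"])
im,d,P=grab("side");cv2.imwrite("pics/s3.png",cv2.resize(im[200:340,230:420],None,fx=4,fy=4,interpolation=cv2.INTER_CUBIC))
p=np.array(s["position"]);R=np.array(s["tool_rot"])
L=(P-p)@R   # tool frame
m=(abs(L[...,2])<.02)&(abs(abs(L[...,1])-.038)<.018)&(P[...,2]>.006)
for sg in(1,-1):
    q=L[m&(np.sign(L[...,1])==sg)]; print(sg,len(q),np.percentile(q,[0,5,50,95,100],axis=0))
go([p[0],p[1],-.04],-15.3)
E
```

```text
time_s: 4.8
position: [0.4105, 0.2662, 0.033]
tool_rot: [[-0.002, 0.963, -0.27], [-0.001, -0.27, -0.963], [-1.0, -0.002, 0.001]]
ft_force: [0.8, 0.6, 0.1]
grip_width: 0.0551
time_s: 5.3
position: [0.4112, 0.2665, -0.0001]
tool_rot: [[-0.0, 0.963, -0.27], [-0.0, -0.27, -0.963], [-1.0, -0.0, 0.0]]
ft_force: [-1.1, -0.2, 0.6]
grip_width: 0.0556
[ 0.4112  0.2665 -0.0001]
1 739 [[-0.3387  0.0202 -0.02  ]
 [-0.3346  0.0229 -0.0175]
 [-0.2129  0.0372 -0.0071]
 [-0.0656  0.0541  0.0149]
 [-0.0066  0.056   0.0199]]
-1 560 [[-0.4004 -0.0559 -0.0199]
 [-0.3915 -0.0547 -0.0187]
 [-0.1393 -0.0366 -0.0091]
 [-0.0649 -0.0225  0.0144]
 [-0.0063 -0.0201  0.0199]]
tr [ 0.0403 -0.0002  0.0002] dr [-0.0059 -0.0002 -0.0003]
```

View pics/s3.png

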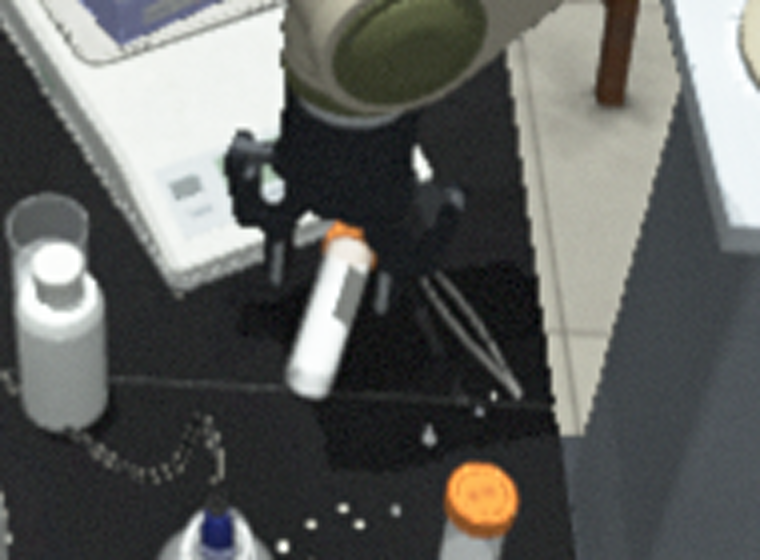

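```bash
python3 - <<'E'
from h import *
np.set_printoptions(precision=3,suppress=True)
s=sensors.observe();p=np.array(s["position"]);R=np.array(s["tool_rot"])
for n in("top0","side0"):
    P=np.load(n+".npz")["P"];L=(P-p)@R
    for lo,hi in((.022,.045),(.065,.098),(-.065,-.022)):
      for zz in (.015,.03,.045):
        m=(L[...,1]>lo)&(L[...,1]<hi)&(abs(L[...,2])<zz)&(P[...,2]>.01)
        print(n,lo,hi,zz,m.sum(),np.nanmax(P[m][:,2]) if m.any() else 0, L[m][:,2].min() if m.any() else 0)
E
```

```text
top0 0.022 0.045 0.015 0 0 0
top0 0.022 0.045 0.03 0 0 0
top0 0.022 0.045 0.045 2 0.035446991243176296 0.04091165812655848
top0 0.065 0.098 0.015 56 0.04653086124132466 -0.00969009128881479
top0 0.065 0.098 0.03 117 0.05114191998701001 -0.00969009128881479
top0 0.065 0.098 0.045 180 0.055806920843588737 -0.00969009128881479
top0 -0.065 -0.022 0.015 0 0 0
top0 -0.065 -0.022 0.03 0 0 0
top0 -0.065 -0.022 0.045 0 0 0
side0 0.022 0.045 0.015 0 0 0
side0 0.022 0.045 0.03 0 0 0
side0 0.022 0.045 0.045 31 0.04005098780556682 0.03407473301031452
side0 0.065 0.098 0.015 181 0.048324277208618316 -0.014059181970718664
side0 0.065 0.098 0.03 264 0.05138790852099928 -0.014059181970718664
side0 0.065 0.098 0.045 340 0.05932017184542726 -0.014059181970718664
side0 -0.065 -0.022 0.015 0 0 0
side0 -0.065 -0.022 0.03 0 0 0
side0 -0.065 -0.022 0.045 0 0 0
```

Clear within ±45 mm of the tool axis. Beyond 65 mm the balance is only about 50 mm high, below the gripper body. I descend in steps and watch the force.

```bash
python3 -m crank '{"hand":[90,90,90,90,90],"translation":[[0.008,0,0],[0.016,0,0],[0.024,0,0],[0.028,0,0],[0.028,0,0]],"dr":[[0,0,0],[0,0,0],[0,0,0],[0,0,0],[0,0,0]]}'
python3 -m crank '{"hand":[90,90,90,90],"translation":[[0.004,0,0],[0.008,0,0],[0.012,0,0],[0.012,0,0]],"dr":[[0,0,0],[0,0,0],[0,0,0],[0,0,0]]}'
python3 -m crank '{"hand":[255,255,255,255,255],"translation":[[0,0,0],[0,0,0],[0,0,0],[0,0,0],[0,0,0]],"dr":[[0,0,0],[0,0,0],[0,0,0],[0,0,0],[0,0,0]]}' 30
```

```text
time_s: 5.85
position: [0.4109, 0.2664, -0.0287]
tool_rot: [[-0.001, 0.963, -0.27], [-0.0, -0.27, -0.963], [-1.0, -0.001, 0.001]]
ft_force: [-0.2, 0.5, -0.2]
grip_width: 0.0556
time_s: 6.25
position: [0.411, 0.2664, -0.0405]
tool_rot: [[-0.001, 0.963, -0.27], [-0.0, -0.27, -0.963], [-1.0, -0.001, 0.0]]
ft_force: [0.8, -0.7, 0.2]
grip_width: 0.055
time_s: 6.75
position: [0.4118, 0.2667, -0.0392]
tool_rot: [[0.002, 0.963, -0.27], [0.001, -0.27, -0.963], [-1.0, 0.001, -0.001]]
ft_force: [-0.8, -1.1, 6.6]
grip_width: 0.0271
```

Gripped, with the opening at 27 mm. Now I lift and check.

```bash
python3 -m crank '{"hand":[255,255,255,255,255],"translation":[[-0.01,0,0],[-0.04,0,0],[-0.08,0,0],[-0.12,0,0],[-0.16,0,0]],"dr":[[0,0,0],[0,0,0],[0,0,0],[0,0,0],[0,0,0]]}'
python3 -m crank '{"hand":[255,255,255],"translation":[[-0.02,0,0],[-0.02,0,0],[-0.02,0,0]],"dr":[[0,0,0],[0,0,0],[0,0,0]]}'
python3 - <<'E'
from h import *
np.set_printoptions(precision=4,suppress=True)
s=sensors.observe();p=np.array(s["position"]);R=np.array(s["tool_rot"]);print(p)
im,d,P=grab("side");cv2.imwrite("pics/s4.png",cv2.resize(im[130:300,230:420],None,fx=4,fy=3.5,interpolation=cv2.INTER_CUBIC)[:600])
L=(P-p)@R
h=cv2.cvtColor(im,cv2.COLOR_BGR2HSV)
m=(abs(L[...,1])<.022)&(abs(L[...,2])<.09)&(P[...,2]>.12)&(L[...,0]>-.1)&(im.min(-1)>110)
q=L[m];print("white",len(q),np.percentile(q,[0,3,50,97,100],axis=0))
o=(h[...,0]>4)&(h[...,0]<20)&(h[...,1]>130)&(P[...,2]>.12)&(abs(L[...,1])<.03);q=L[o];print("cap",len(q),np.percentile(q,[0,50,100],axis=0) if len(q) else 0)
# closer cradle fit from both original clouds
for n in("top0","side0"):
    Q=np.load(n+".npz")["P"]; 
    m=(Q[...,2]>.003)&(Q[...,2]<.014)&(np.hypot(Q[...,0]-.4435,Q[...,1]+.1957)<.075)&(np.load(n+".npz")["im"].min(-1)>120)
    rc=cv2.minAreaRect((Q[m][:,:2]*1000).astype(np.float32));print(n,m.sum(),rc)
go([p[0],p[1],.2],-15.3)
E
```

```text
time_s: 7.25
position: [0.4108, 0.2664, 0.1223]
tool_rot: [[0.0, 0.963, -0.27], [0.0, -0.27, -0.963], [-1.0, 0.0, -0.0]]
ft_force: [-0.0, -0.1, -0.8]
grip_width: 0.027
time_s: 7.55
position: [0.4108, 0.2664, 0.1398]
tool_rot: [[-0.0, 0.963, -0.27], [-0.0, -0.27, -0.963], [-1.0, -0.0, 0.0]]
ft_force: [-0.3, -0.8, -0.4]
grip_width: 0.0267
[0.4108 0.2664 0.1398]
white 425 [[-0.0899 -0.0205 -0.0519]
 [-0.0706 -0.0137 -0.0504]
 [-0.0659 -0.0007 -0.0237]
 [-0.0429  0.0118  0.0305]
 [-0.0397  0.015   0.0389]]
cap 0 0
top0 1017 ((444.20220947265625, -196.15762329101562), (100.57891845703125, 106.49370574951172), 38.64730453491211)
side0 312 ((436.1746826171875, -198.9089813232422), (90.19511413574219, 111.25334167480469), 40.32856369018555)
tr [-0.0609  0.0001 -0.0001] dr [-0.006   0.0011  0.0016]
```

View pics/s4.png

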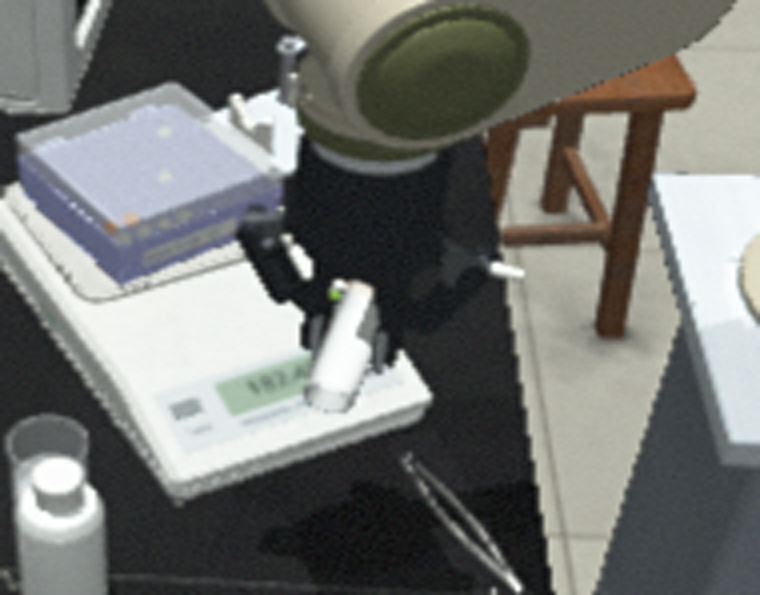

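The tube is held level at mid-body. Its axis is about 56 mm above the reported TCP and the foot is at tool z -51 mm. Now I carry it to above the cradle.

```bash
python3 -m crank '{"hand":[255,255,255,255,255],"translation":[[-0.035,0.006,0.016],[-0.06,0.02,0.055],[-0.075,0.035,0.098],[-0.08,0.05,0.14],[-0.08,0.066,0.184]],"dr":[[0.05,0,0],[0.12,0,0],[0.19,0,0],[0.26,0,0],[0.33,0,0]]}'
python3 - <<'E'
from h import *
go([.443,-.1955,.22],-51.2)
E
```

```text
time_s: 8.1
position: [0.4248, 0.07, 0.2196]
tool_rot: [[-0.001, 0.822, -0.569], [0.0, -0.569, -0.822], [-1.0, -0.001, 0.0]]
ft_force: [0.4, -0.3, -0.5]
grip_width: 0.027
tr [-0.0005  0.166   0.208 ] dr [0.2883 0.0005 0.0008]
```

```bash
python3 -m crank '{"hand":[255,255,255,255,255],"translation":[[0,0.028,0.035],[0,0.056,0.07],[0,0.084,0.105],[0,0.112,0.14],[0,0.138,0.173]],"dr":[[0.06,0,0],[0.12,0,0],[0.18,0,0],[0.24,0,0],[0.288,0,0]]}'
python3 -m crank '{"hand":[255,255,255,255],"translation":[[0,0.015,0.015],[0,0.015,0.015],[0,0.015,0.015],[0,0.015,0.015]],"dr":[[0,0,0],[0,0,0],[0,0,0],[0,0,0]]}'
python3 - <<'E'
from h import *
go([.443,-.1955,.05],-51.2);go([.443,-.1955,-.009],-51.2);print(sensors.observe()["position"])
E
```

```text
time_s: 8.6
position: [0.4401, -0.151, 0.2185]
tool_rot: [[-0.003, 0.626, -0.78], [0.002, -0.78, -0.626], [-1.0, -0.003, 0.001]]
ft_force: [0.8, 0.4, 0.5]
grip_width: 0.0272
time_s: 9.0
position: [0.4384, -0.1692, 0.2195]
tool_rot: [[-0.001, 0.63, -0.777], [0.001, -0.777, -0.63], [-1.0, -0.001, 0.0]]
ft_force: [0.3, 0.1, -0.5]
grip_width: 0.0268
tr [0.1694 0.0236 0.013 ] dr [0.0037 0.0002 0.0014]
tr [0.2284 0.0237 0.0129] dr [0.0037 0.0002 0.0014]
[ 0.43837036 -0.16917097  0.21948041]
```

```bash
python3 -m crank '{"hand":[255,255,255,255,255],"translation":[[0.03,0.0236,0.013],[0.075,0.0236,0.013],[0.12,0.0236,0.013],[0.16,0.0236,0.013],[0.175,0.0236,0.013]],"dr":[[0.004,0,0],[0.004,0,0],[0.004,0,0],[0.004,0,0],[0.004,0,0]]}'
python3 -m crank '{"hand":[255,255,255],"translation":[[0,0,0],[0,0,0],[0,0,0]],"dr":[[0,0,0],[0,0,0],[0,0,0]]}'
python3 - <<'E'
from h import *
go([.443,-.1955,-.009],-51.2);print(sensors.observe()["position"])
a,d,P=grab("side");b,_,_=grab("top")
cv2.imwrite("pics/m5.png",np.hstack([cv2.resize(a[110:210,240:360],(480,400),interpolation=3),cv2.resize(b[180:280,280:380],(320,400),interpolation=3)]))
E
```

```text
time_s: 9.5
position: [0.4418, -0.1943, 0.0418]
tool_rot: [[-0.005, 0.627, -0.779], [0.004, -0.779, -0.627], [-1.0, -0.006, 0.001]]
ft_force: [0.6, -1.0, -0.3]
grip_width: 0.0268
time_s: 9.8
position: [0.444, -0.1969, 0.0463]
tool_rot: [[0.002, 0.626, -0.78], [-0.002, -0.78, -0.626], [-1.0, 0.003, -0.001]]
ft_force: [0.6, -1.0, 0.1]
grip_width: 0.0269
tr [ 0.0553 -0.0019 -0.    ] dr [-0.0006 -0.0007 -0.0026]
[ 0.44404068 -0.1968986   0.0463177 ]
```

View pics/m5.png

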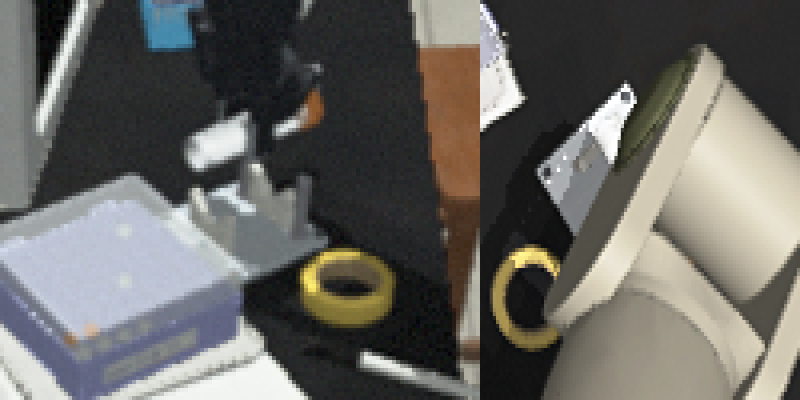

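The tube hangs level over the cradle, roughly centred, with the cap on the strap side. One relative check in the same camera before lowering.

```bash
python3 - <<'E'
from h import *
np.set_printoptions(precision=4,suppress=True)
a,d,P=grab("side");th=np.radians(-51.2);Rc=np.array([[np.cos(th),-np.sin(th),0],[np.sin(th),np.cos(th),0],[0,0,1]])
def C(P): return (P-[.443,-.1955,0])@Rc
L=C(P)
m=(abs(L[...,0])<.03)&(abs(L[...,1])<.09)&(L[...,2]>.085)&(L[...,2]<.125)&(a.min(-1)>90)
q=L[m];print("tube",len(q),np.percentile(q,[0,3,50,97,100],axis=0))
Q=P[m];r=tubefit([Q],[.443,-.195,.1,np.radians(-141.2),0]);ax=C(r.x[:3]);print("axis",ax,np.degrees(r.x[3:]))
L=C(np.load("side0.npz")["P"])
for nm,lo,hi in(("far",.02,.04),("near",-.045,-.02)):
    m=(L[...,1]>lo)&(L[...,1]<hi)&(L[...,2]>.012)&(L[...,2]<.05)&(abs(L[...,0])<.05);q=L[m]
    print(nm,len(q),np.percentile(q,[0,3,50,97,100],axis=0))
m=(L[...,2]>.003)&(L[...,2]<.013)&(abs(L[...,0])<.07)&(abs(L[...,1])<.07)&(np.load("side0.npz")["im"].min(-1)>110);q=L[m];print("base",np.percentile(q,[0,2,98,100],axis=0))
m=(L[...,2]>.048)&(L[...,2]<.075)&(abs(L[...,0])<.06)&(abs(L[...,1])<.07)
print("posts",np.r_[[np.median(L[m&(L[...,0]<0)],0)],[np.median(L[m&(L[...,0]>0)],0)]])
E
```

```text
tube 170 [[-0.0291 -0.0511  0.0858]
 [-0.0168 -0.0465  0.0888]
 [-0.0091  0.0253  0.1059]
 [ 0.011   0.0494  0.1158]
 [ 0.0197  0.0502  0.1177]]
axis [0.0002 0.0011 0.1011] [-141.1148    2.2959]
far 93 [[-0.0314  0.0268  0.0121]
 [-0.028   0.028   0.0164]
 [-0.0045  0.0344  0.0295]
 [ 0.0204  0.0376  0.0457]
 [ 0.0238  0.0392  0.0485]]
near 164 [[-0.0455 -0.0395  0.0122]
 [-0.0428 -0.0341  0.0127]
 [-0.0077 -0.0278  0.0286]
 [ 0.0354 -0.0246  0.0462]
 [ 0.0378 -0.0226  0.0499]]
base [[-0.0581 -0.0533  0.0032]
 [-0.0552 -0.0397  0.004 ]
 [ 0.0471  0.0302  0.0123]
 [ 0.0543  0.0363  0.0128]]
posts [[-0.0401 -0.0285  0.0595]
 [ 0.0299 -0.0389  0.0692]]
```

```bash
python3 -m crank '{"hand":[255,255,255,255,255],"translation":[[0.01,-0.004,0],[0.02,-0.004,0],[0.03,-0.004,0],[0.04,-0.004,0],[0.045,-0.004,0]],"dr":[[0,0,0],[0,0,0],[0,0,0],[0,0,0],[0,0,0]]}'
python3 -m crank '{"hand":[255,255,255],"translation":[[0.004,0,0],[0.007,0,0],[0.007,0,0]],"dr":[[0,0,0],[0,0,0],[0,0,0]]}'
```

```text
time_s: 10.45
position: [0.4405, -0.1936, -0.0011]
tool_rot: [[-0.001, 0.625, -0.78], [0.001, -0.78, -0.625], [-1.0, -0.001, 0.0]]
ft_force: [0.2, 0.8, 0.0]
grip_width: 0.0267
time_s: 10.75
position: [0.4411, -0.194, -0.0069]
tool_rot: [[0.001, 0.625, -0.78], [-0.0, -0.78, -0.625], [-1.0, 0.001, -0.0]]
ft_force: [0.9, -0.5, 0.0]
grip_width: 0.0267
```

```bash
python3 -m crank '{"hand":[255,255,255,255],"translation":[[0.001,0,0],[0.002,0,0],[0.003,0,0],[0.003,0,0]],"dr":[[0,0,0],[0,0,0],[0,0,0],[0,0,0]]}'
```

```text
time_s: 11.15
position: [0.4421, -0.1949, -0.0089]
tool_rot: [[0.003, 0.625, -0.78], [-0.003, -0.78, -0.625], [-1.0, 0.004, -0.001]]
ft_force: [1.0, -2.9, 6.9]
grip_width: 0.0268
```

```bash
python3 -m crank '{"hand":[180,140,100,90,90],"translation":[[0,0,0],[0,0,0],[0,0,0],[0,0,0],[0,0,0]],"dr":[[0,0,0],[0,0,0],[0,0,0],[0,0,0],[0,0,0]]}'
python3 -m crank '{"hand":[90,90,90,90,90],"translation":[[-0.02,0,0],[-0.05,0,0],[-0.1,0,0],[-0.14,0,0],[-0.18,0,0]],"dr":[[0,0,0],[0,0,0],[0,0,0],[0,0,0],[0,0,0]]}'
python3 - <<'E'
from h import *
np.set_printoptions(precision=4,suppress=True)
a,d,P=grab("side");cv2.imwrite("pics/m6.png",cv2.resize(a[110:210,240:360],(720,600),interpolation=3))
th=np.radians(-51.2);Rc=np.array([[np.cos(th),-np.sin(th),0],[np.sin(th),np.cos(th),0],[0,0,1]])
L=(P-[.443,-.1955,0])@Rc
m=(abs(L[...,0])<.03)&(L[...,1]>-.01)&(L[...,1]<.09)&(L[...,2]>.04)&(L[...,2]<.075)&(a.min(-1)>90)
q=L[m];print("tube",len(q),np.percentile(q,[0,3,50,97,100],axis=0))
r=tubefit([P[m]],[.443,-.195,.045,np.radians(-141.2),0]);print((r.x[:3]-[.443,-.1955,0])@Rc,np.degrees(r.x[3:]))
E
```

```text
time_s: 11.65
position: [0.4405, -0.1935, -0.0101]
tool_rot: [[-0.0, 0.626, -0.78], [0.0, -0.78, -0.626], [-1.0, -0.001, 0.0]]
ft_force: [0.7, -0.2, -0.2]
grip_width: 0.0554
time_s: 12.15
position: [0.4404, -0.1934, 0.1718]
tool_rot: [[0.0, 0.626, -0.78], [0.0, -0.78, -0.626], [-1.0, 0.0, -0.0]]
ft_force: [0.1, 0.5, -0.8]
grip_width: 0.0552
tube 159 [[-0.0269 -0.0099  0.0409]
 [-0.0239 -0.0083  0.0415]
 [-0.0102  0.0241  0.0541]
 [ 0.0112  0.0478  0.061 ]
 [ 0.0214  0.0498  0.0633]]
[-0.0017 -0.0013  0.046 ] [-139.9155    2.245 ]
```

View pics/m6.png

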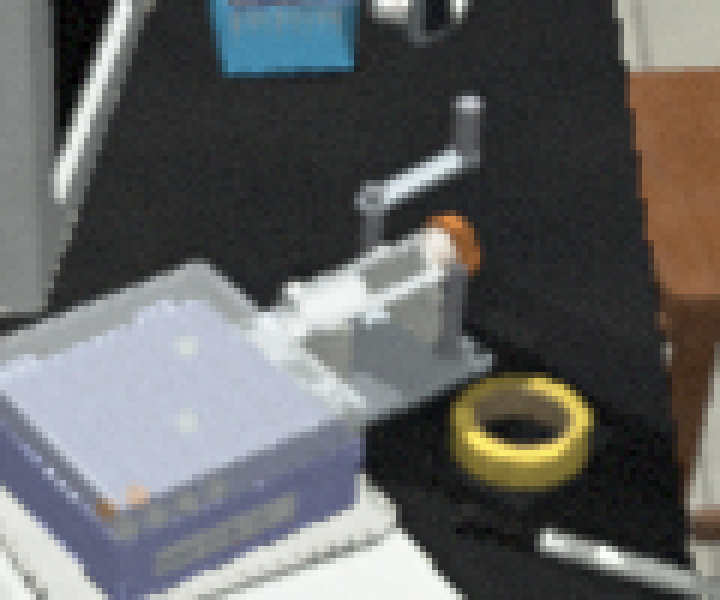

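The tube is seated in both notches with the axis at z≈46 mm, the foot at y≈+50 mm and the cap past the strap side, so it is centred. The strap is still open, with the knob at crop (467,105). I'll cage the knob between the fingers and sweep it along its arc.

```bash
python3 - <<'E'
from h import *
np.set_printoptions(precision=4,suppress=True)
a,d,P=grab("side")
m=(P[...,2]>.078)&(P[...,2]<.108)&(abs(P[...,0]-.389)<.03)&(abs(P[...,1]+.29)<.03);print(m.sum(),np.median(P[m],0),P[m].min(0),P[m].max(0))
go([.389,-.2915,.13],-46.4);go([.389,-.2915,.034],-46.4)
E
```

```text
32 [ 0.3885 -0.2858  0.0937] [ 0.3832 -0.3007  0.0782] [ 0.3949 -0.2798  0.1064]
tr [0.0449 0.0414 0.1023] dr [-0.0849 -0.0019 -0.0094]
tr [0.1409 0.0405 0.1025] dr [-0.0849 -0.0019 -0.0094]
```

```bash
python3 -m crank '{"hand":[120,120,120,120,120],"translation":[[0,0.014,0.035],[0,0.028,0.07],[0.02,0.041,0.102],[0.045,0.041,0.102],[0.045,0.041,0.102]],"dr":[[-0.03,0,0],[-0.06,0,0],[-0.085,0,0],[-0.085,0,0],[-0.085,0,0]]}'
python3 -m crank '{"hand":[120,120],"translation":[[0,0,0],[0,0,0]],"dr":[[0,0,0],[0,0,0]]}'
python3 - <<'E'
from h import *
go([.389,-.2915,.034],-46.4);print(sensors.observe()["position"])
a,d,P=grab("side");cv2.imwrite("pics/m7.png",cv2.resize(a[90:180,260:370],(660,540),interpolation=3))
E
```

```text
time_s: 12.75
position: [0.385, -0.2885, 0.1218]
tool_rot: [[-0.005, 0.688, -0.726], [0.006, -0.726, -0.688], [-1.0, -0.007, -0.001]]
ft_force: [0.4, 0.4, 0.9]
grip_width: 0.0452
time_s: 12.95
position: [0.3874, -0.2893, 0.1259]
tool_rot: [[0.001, 0.69, -0.724], [-0.001, -0.724, -0.69], [-1.0, 0.001, 0.0]]
ft_force: [0.1, -0.5, -0.0]
grip_width: 0.0451
tr [0.0919 0.0025 0.0004] dr [ 0.0008  0.     -0.0014]
[ 0.38744114 -0.28934372  0.12587382]
```

View pics/m7.png

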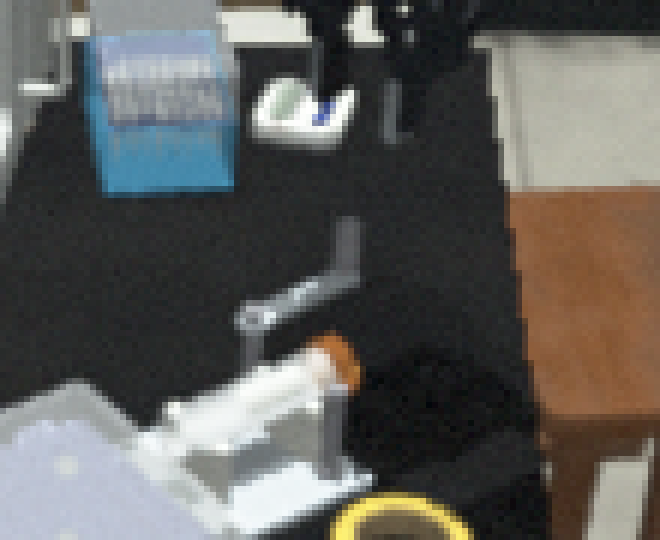

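The open fingers, at cols 325 and 395, straddle the knob at col 347. I nudge a little along +tool y and descend.

```bash
python3 -m crank '{"hand":[120,120,120,120,120],"translation":[[0.025,0.005,0],[0.05,0.005,0],[0.075,0.005,0],[0.092,0.005,0],[0.092,0.005,0]],"dr":[[0,0,0],[0,0,0],[0,0,0],[0,0,0],[0,0,0]]}'
python3 -m crank '{"hand":[195,195,195,195],"translation":[[0,0,0],[0,0,0],[0,0,0],[0,0,0]],"dr":[[0,0,0],[0,0,0],[0,0,0],[0,0,0]]}' 20
python3 - <<'E'
from h import *
a,d,P=grab("side");cv2.imwrite("pics/m8.png",cv2.resize(a[90:180,260:370],(660,540),interpolation=3))
E
```

```text
time_s: 13.5
position: [0.39, -0.2922, 0.032]
tool_rot: [[-0.002, 0.69, -0.724], [0.002, -0.724, -0.69], [-1.0, -0.003, -0.0]]
ft_force: [-0.3, -0.8, 0.6]
grip_width: 0.0449
time_s: 13.9
position: [0.3905, -0.2933, 0.0337]
tool_rot: [[0.001, 0.69, -0.724], [-0.001, -0.724, -0.69], [-1.0, 0.001, 0.0]]
ft_force: [-0.0, -0.4, -2.0]
grip_width: 0.0199
```

View pics/m8.png

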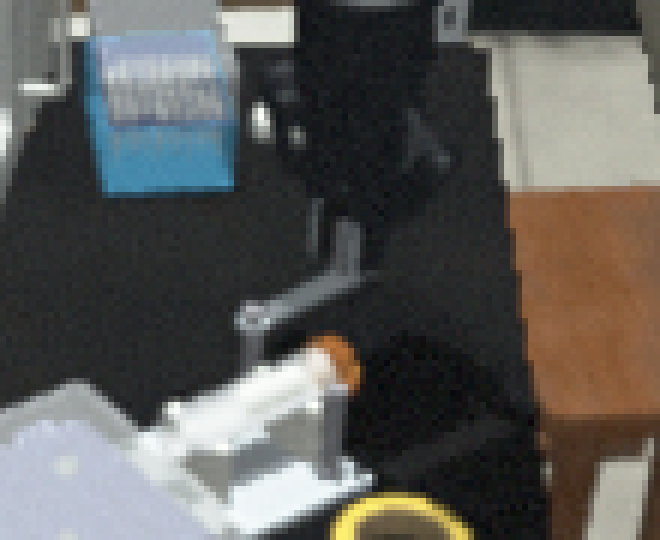

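```bash
python3 -m crank '{"hand":[195,195,195,195,195],"translation":[[0,-0.007,-0.0004],[0,-0.0139,-0.0014],[0,-0.0207,-0.0031],[0,-0.0273,-0.0055],[0,-0.0336,-0.0086]],"dr":[[0.1,0,0],[0.2,0,0],[0.3,0,0],[0.4,0,0],[0.5,0,0]]}'
python3 - <<'E'
from h import *
s=sensors.observe();p=np.array(s["position"])[:2]-[.438,-.243];print(np.hypot(*p),np.degrees(np.arctan2(p[1],p[0])),s["wrist_torque"])
E
```

```text
time_s: 14.45
position: [0.3732, -0.263, 0.0333]
tool_rot: [[0.0, 0.254, -0.967], [-0.001, -0.967, -0.254], [-1.0, 0.001, -0.0]]
ft_force: [-0.2, -0.9, 0.4]
grip_width: 0.0201
0.06776624347158293 -162.85578830296495 [-0.13391507  0.06268311 -0.01144615]
```

```bash
python3 -m crank '{"hand":[195,195,195,195,195],"translation":[[0,-0.007,-0.0004],[0,-0.0139,-0.0014],[0,-0.0207,-0.0031],[0,-0.0273,-0.0055],[0,-0.0336,-0.0086]],"dr":[[0.1,0,0],[0.2,0,0],[0.3,0,0],[0.4,0,0],[0.5,0,0]]}'
python3 - <<'E'
from h import *
s=sensors.observe();p=np.array(s["position"])[:2]-[.438,-.243];print(np.hypot(*p),np.degrees(np.arctan2(p[1],p[0])),s["wrist_torque"],s["q"])
a,d,P=grab("side");cv2.imwrite("pics/m9.png",cv2.resize(a[90:180,260:370],(660,540),interpolation=3))
E
```

```text
time_s: 14.95
position: [0.3729, -0.2281, 0.0333]
tool_rot: [[0.0, -0.241, -0.971], [-0.001, -0.971, 0.241], [-1.0, 0.0, -0.0]]
ft_force: [-1.0, -0.7, -0.6]
grip_width: 0.02
0.06676455582100713 167.12501193852046 [-0.10361663  0.1393134  -0.02120574] [-4.70367453e+01  2.26064420e+01  1.05108669e+02 -1.89426344e-02
  5.22590711e+01  5.69224616e+01]
```

View pics/m9.png

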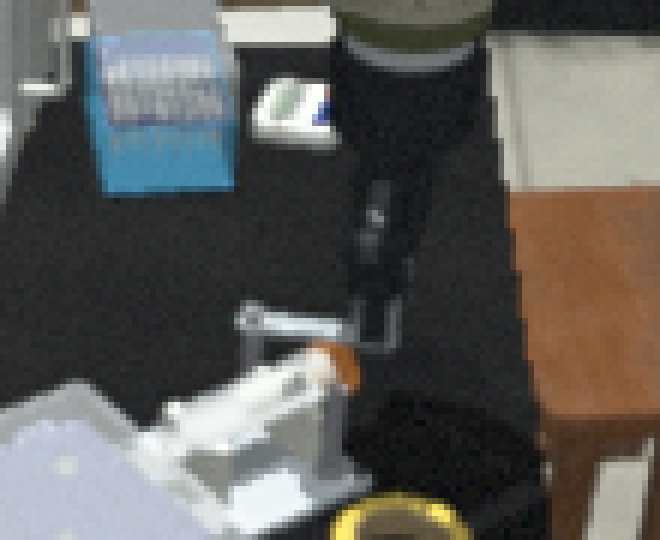

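The strap is following, now roughly halfway, with the knob at crop (395,310). I continue.

```bash
python3 -m crank '{"hand":[195,195,195,195,195],"translation":[[0,-0.007,-0.0004],[0,-0.0139,-0.0014],[0,-0.0207,-0.0031],[0,-0.0273,-0.0055],[0,-0.0336,-0.0086]],"dr":[[0.1,0,0],[0.2,0,0],[0.3,0,0],[0.4,0,0],[0.5,0,0]]}'
python3 -m crank '{"hand":[195,195,195],"translation":[[0,-0.004,0],[0,-0.008,-0.0005],[0,-0.008,-0.0005]],"dr":[[0.05,0,0],[0.1,0,0],[0.1,0,0]]}'
python3 - <<'E'
from h import *
s=sensors.observe();p=np.array(s["position"])[:2]-[.438,-.243];print(np.hypot(*p),np.degrees(np.arctan2(p[1],p[0])),s["wrist_torque"],s["q"])
E
```

```text
time_s: 15.5
position: [0.3893, -0.1975, 0.0332]
tool_rot: [[-0.0, -0.675, -0.738], [-0.0, -0.738, 0.675], [-1.0, 0.0, 0.0]]
ft_force: [-1.1, 0.1, 0.2]
grip_width: 0.0202
time_s: 15.8
position: [0.3953, -0.192, 0.0331]
tool_rot: [[0.0, -0.743, -0.669], [-0.0, -0.669, 0.743], [-1.0, -0.0, -0.0]]
ft_force: [-0.0, -0.3, -1.0]
grip_width: 0.0199
0.06655050972804101 129.93226060492333 [-0.02110375  0.01893535 -0.00649452] [-4.14143690e+01  2.27936934e+01  1.04776347e+02  3.22853432e-03
  5.24101377e+01  9.65689790e+01]
```

```bash
python3 -m crank '{"hand":[195,195,195,195],"translation":[[0,-0.001,0],[0,-0.002,0],[0,-0.003,0],[0,-0.003,0]],"dr":[[0,0,0],[0,0,0],[0,0,0],[0,0,0]]}'
python3 -m crank '{"hand":[195,195,195],"translation":[[0,-0.001,0],[0,-0.002,0],[0,-0.002,0]],"dr":[[0,0,0],[0,0,0],[0,0,0]]}'
```

```text
time_s: 16.2
position: [0.3973, -0.19, 0.033]
tool_rot: [[0.0, -0.744, -0.668], [0.0, -0.668, 0.744], [-1.0, -0.0, -0.0]]
ft_force: [0.0, 0.8, -0.1]
grip_width: 0.0198
time_s: 16.5
position: [0.3988, -0.1886, 0.033]
tool_rot: [[0.0, -0.744, -0.668], [0.0, -0.668, 0.744], [-1.0, -0.0, 0.0]]
ft_force: [0.3, -0.2, 0.3]
grip_width: 0.0199
```

```bash
for i in 1 2; do python3 -m crank '{"hand":[195,195,195],"translation":[[0,-0.001,0],[0,-0.002,0],[0,-0.002,0]],"dr":[[0,0,0],[0,0,0],[0,0,0]]}' | grep -E "pos|ft"; done
python3 - <<'E'
from h import *
np.set_printoptions(precision=4,suppress=True)
a,d,P=grab("side")
m=(P[...,2]>.074)&(P[...,2]<.1)&(abs(P[...,0]-.398)<.05)&(abs(P[...,1]+.188)<.05)
print(m.sum(),np.median(P[m],0));print(P[m][::6])
E
```

```text
position: [0.4, -0.1874, 0.033]
ft_force: [-2.8, -2.1, 0.5]
position: [0.4003, -0.1871, 0.0329]
ft_force: [-12.6, -12.4, 1.4]
90 [ 0.3994 -0.178   0.089 ]
[[ 0.4423 -0.2362  0.0754]
 [ 0.3772 -0.1994  0.0913]
 [ 0.3811 -0.1865  0.0962]
 [ 0.384  -0.1847  0.0936]
 [ 0.406  -0.1755  0.0953]
 [ 0.3837 -0.1858  0.089 ]
 [ 0.4092 -0.1693  0.0957]
 [ 0.3899 -0.1812  0.0882]
 [ 0.4149 -0.1719  0.09  ]
 [ 0.396  -0.1784  0.0861]
 [ 0.4177 -0.1728  0.0854]
 [ 0.3986 -0.1822  0.0795]
 [ 0.4175 -0.1727  0.0817]
 [ 0.3985 -0.1791  0.0779]
 [ 0.4082 -0.169   0.0809]]
```

The push meets a hard stop, about 18 N against the motion, at the expected closed knob position. I back off, open and lift clear.

```bash
python3 -m crank '{"hand":[195,195,120,120,120],"translation":[[0,0.002,0],[0,0.004,0],[0,0.004,0],[0,0.004,0],[0,0.004,0]],"dr":[[0,0,0],[0,0,0],[0,0,0],[0,0,0],[0,0,0]]}'
python3 -m crank '{"hand":[120,120,120,120,120],"translation":[[-0.02,0,0],[-0.05,0,0],[-0.1,0,0],[-0.15,0,0],[-0.2,0,0]],"dr":[[0,0,0],[0,0,0],[0,0,0],[0,0,0],[0,0,0]]}'
python3 -m crank '{"hand":[120,120,120,120,120],"translation":[[0,0,0.02],[0,0,0.05],[0,0,0.05],[0,0,0.05],[0,0,0.05]],"dr":[[0,0,0],[0,0,0],[0,0,0],[0,0,0],[0,0,0]]}'
python3 - <<'E'
from h import *
np.set_printoptions(precision=4,suppress=True)
th=np.radians(-51.2);Rc=np.array([[np.cos(th),-np.sin(th),0],[np.sin(th),np.cos(th),0],[0,0,1]])
a,d,P=grab("side");L=(P-[.443,-.1955,0])@Rc; L[...,0]+=.004
m=(L[...,2]>.078)&(L[...,2]<.108)&(abs(L[...,0])<.06)&(L[...,1]<.03)&(L[...,1]>-.12);print("knob (exp -35,-33)",m.sum(),np.median(L[m],0))
m=(L[...,2]>.06)&(L[...,2]<.076)&(abs(L[...,0])<.045)&(abs(L[...,1]+.033)<.02);q=L[m];k=np.polyfit(q[:,0],q[:,1],1);print("strap",len(q),np.median(q,0),q.min(0),q.max(0),"slope deg",np.degrees(np.arctan(k[0])))
m=(abs(L[...,0])<.025)&(L[...,1]>-.015)&(L[...,1]<.09)&(L[...,2]>.04)&(L[...,2]<.075)&(a.min(-1)>90)
r=tubefit([P[m]],[.443,-.195,.045,np.radians(-141.2),0]);c=(r.x[:3]-[.443,-.1955,0])@Rc;print("tube",m.sum(),c+[.004,0,0],np.degrees(r.x[3:]),np.percentile(L[m][:,1],98))
h=cv2.cvtColor(a,cv2.COLOR_BGR2HSV);o=(h[...,0]>4)&(h[...,0]<20)&(h[...,1]>130)&(abs(L[...,0])<.04)&(abs(L[...,1]+.06)<.04);print("cap",o.sum(),np.median(L[o],0))
E
```

```text
time_s: 17.65
position: [0.3989, -0.1885, 0.033]
tool_rot: [[0.0, -0.744, -0.668], [0.0, -0.668, 0.744], [-1.0, -0.0, -0.0]]
ft_force: [0.4, 0.2, -0.1]
grip_width: 0.0451
time_s: 18.15
position: [0.3984, -0.1881, 0.2352]
tool_rot: [[0.0, -0.744, -0.668], [0.0, -0.668, 0.744], [-1.0, -0.0, -0.0]]
ft_force: [0.9, -0.9, -0.7]
grip_width: 0.0453
time_s: 18.65
position: [0.3658, -0.1519, 0.2329]
tool_rot: [[0.0, -0.744, -0.668], [-0.0, -0.668, 0.744], [-1.0, -0.0, -0.0]]
ft_force: [-0.3, 1.0, -0.2]
grip_width: 0.0452
knob (exp -35,-33) 35 [-0.0364 -0.0278  0.0931]
strap 96 [ 0.0003 -0.0285  0.0689] [-0.0421 -0.0525  0.0601] [ 0.0446 -0.0149  0.0753] slope deg -2.2199201731369675
tube 168 [ 0.0018 -0.0019  0.0461] [-140.8775    1.477 ] 0.048840432752587225
cap 9 [-0.0123 -0.0606  0.0562]
```

```bash
python3 -c "
from rig import env; print(env.close_job())"
```

```text
the job is handed in; nothing more can be done
None
```

I laid the tube in the V cradle, swung the strap over it to its closed stop, let go, and handed the job in at about 18.7 s of the 48 s allowed.

**First grasp missed.** The fingers closed on air above the tube. The camera showed the real fingertips about 45 mm higher than the reported tool position. I corrected for that and the second grasp held (27 mm opening). The tube hadn't moved in between.

**Tube:**
- Its axis is at z ≈ 46 mm, against 45 mm expected when seated.
- It is about 2 mm off the V centre, after a 4 mm correction for how the side camera sees the cradle.
- It lies nearly level, along the cradle. The foot end is at y ≈ +49 mm and the cap is past the strap-side plate, so it sits evenly across both notches.

**Strap:**
- I caged the knob between the fingers and swept it along its arc until it met a hard stop, with about 18 N against the push.
- After release, the knob's near side was at (-36, -28) mm. Allowing for its 7 mm radius, that matches the closed position of (-35, -33) mm.

**Disagreements between checks:**
- The two cameras disagreed by about 4 mm on some positions.
- The strap's slope measured -2° instead of 0°. I put that down to depth noise, since a strap left open would read positive.
- The last checks are depth measurements only, because I had used all 12 picture views.

The robot ended raised and clear of everything.

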